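# Let off the ratchet clamp and free the flask

### The job

The flask is shut in by the bottle clamp's arm, which a spring pulls towards open and a ratchet holds. Flick the pawl's thumb lever all the way over to off, take the load on the crank and wind it on just far enough for the pawl to spring clear, then ease the drum back until the arm lies fully home against its stop post. Do not let the drum fly back, squeeze the flask or force the arm against the post, and leave the flask and the other things standing where they are.

Things in the scene. Friction and masses are not known exactly. Their poses are not given: they have to be found in the camera images.
- clamp_base: dark wooden board of the bottle clamp, 12 mm thick, fixed to the worktop; a 150 x 150 mm part carries the drum and a second part behind it the flask bed with two upright wooden fence cheeks 85 mm high. Origin: underside of the board, straight below the drum's axis; x points from the crank side towards the back, y to its left, z up. In this frame the thumb lever's pivot (upright) is at x -43.7, y +42.5 mm and the flask stands at x +64, y +114 mm.
- drum_axis (a point): point on the drum's upright axis of rotation, 70 mm above the worktop (about the height of the crank's top). The drum: aluminium spool 66 mm across with a 20-tooth steel ratchet wheel, 81 mm across, under it (16 to 28 mm up); on top a flat steel crank.
- drum (a joint): drum angle in rad, growing anticlockwise seen from above: 0 = home (arm against the stop post), about 1.55 = wound up and held by the pawl as found. A spring inside turns it clockwise towards home: it pulls about 7 N at the crank knob when wound up and 3.5 N when home, with hardly any friction, so it flies if let go once the pawl is off.
- crank_grip (a point): middle of the crank's black knob: upright, barrel-shaped, 18 to 22 mm across, spanning 70 to 118 mm above the worktop, 65 mm from the drum's axis, turning freely on its pin. This point is 94 mm above the worktop, on the knob's axis; it goes round with the drum. Clear all round and above.
- clamp_arm: aluminium bar 14 mm wide and 10 mm high, 42 to 52 mm above the worktop, fixed to the drum and reaching 145 mm from its axis, with a cork-faced wooden pad 56 x 46 mm at its end. Origin on the drum's axis at the worktop; turns with the drum.
- clamp_pad (a point): centre of the pad's cork face, 118 mm from the drum's axis along the arm, 55 mm above the worktop. Wound up it stands only about 6 to 9 mm short of the flask (0.055 to 0.08 rad of drum): winding on any farther squeezes the flask against the fence.
- home_stop: fixed upright steel post 12 mm thick, top 60 mm above the worktop, 75 mm from the drum's axis; the side of the clamp arm comes to rest on it at drum angle 0 and is then held there by about 3 N of spring. Origin: on the post's axis, 11 mm above the worktop.
- pawl_lever (a joint): thumb lever angle in rad, growing clockwise seen from above: 0 = on, 0.6 = fully off (end of its travel). About 2.5 N at its post moves it and it stays where it is left. It turns on the same pivot as the pawl and moves the pawl only through a spring: with the lever off the loaded tooth still traps the pawl; it springs out when the drum is wound on by some 0.02 to 0.05 rad (1.5 to 3 mm at the knob).
- lever_post (a point): the lever's upright round steel post, 12 mm thick, standing 34 to 84 mm above the worktop, 43 mm from the lever's pivot; this point is on its axis, 72 mm up. Push it sideways, clockwise about the pivot. Nothing stands within 40 mm on the side it is pushed from, above 40 mm height.
- pawl_nose (a point): nose of the steel pawl, a 5 mm round tip 22 mm above the worktop: about 38 mm from the drum's axis while it sits in the ratchet, about 46 mm or more when it has sprung clear.
- flask: yellow drinks flask with black cap, 72 mm across, 250 mm tall, about 0.3 to 0.5 kg, standing loose on the board before the fence; origin: centre of its underside.
- jigger: steel double jigger, 47 mm across, 94 mm tall, bystander; origin: centre of its underside.
- shot_glass: shot glass, 48 mm across, 61 mm tall, bystander; origin: centre of its underside.
- stopper: wine stopper standing on its cap, 41 mm across, 56 mm tall, bystander; origin: centre of its underside.
Not all that is in view belongs to the job. What is shaped like the flask but purple is not meant.

How it is judged:
By the outcome, as a careful person would: the job done as asked, in the order asked, and still so for the second after the job is handed in, with the robot touching nothing.
It also fails if it takes over 72 s, if anything falls off the work surface, if the arm or the gripper's body presses on something with over 40 N, if the wrist force passes 120 N, or if a joint passes its speed limit or range.

### The arm

A 6-joint arm with a two-finger parallel gripper is mounted at the origin on a cart in front of the work surface, level with it; the furniture and walls round the work are solid. World frame = base frame: x ahead of the robot, y to its left, z up, the work surface at z = 0. Lengths are in m, angles in rad, forces in N, time in s.
With the tool pointing down it reaches from about 0.35 to 0.875 m from the base axis. Payload 4.2 kg.
Tool frame: the origin (TCP) lies midway between the tips of the shut fingers; the grasp point (between the pads) lies 19 mm behind it; x points along the fingers, y is the direction in which the jaws open and shut, and the axes are right-handed (so a half turn about x gives the same grasp; the last joint's range is limited). The gripper opens to 85 mm and grips with 20 to 120 N. Pads are 22 mm wide; open, the fingers measure 114 mm over their backs; the gripper's body (76 mm by 85 mm) begins 54 mm behind the grasp point. The pads swing forward as they close: fully open they stand 13 mm farther back than shut.
Start: joints at [-0.997, 0.385, 0.008, 0, -1.194, -0.259], TCP at [0.194, -0.594, 0.231] pointing down, gripper open.
Joint ranges: [-3.14, 3.14], [-1.21, 2.06], [-1.07, 1.41], [-3.16, 2.05], [-2.99, -0.16], [-3.1, 3.1]. Speed limits (rad/s): [2.79, 2.79, 3.14, 3.14, 3.14, 3.14].

### API

Orientations are given as a 3x3 rotation matrix whose columns are the frame's x, y, z axes.
In Python, from station import readout, optics, workorder gives the robot as it stands. The module is installed in compiled form; this text tells all that it offers.
- The arm moves only by the tool send_rows, never from a script. Its argument "rows" is one flat list of numbers, 7 for each row, row after row: the turn, a rotation vector about the tool's x, y, z in rad, then the shift along the tool's x, y, z in cm, then the opening, from 0 (shut) to 1 (fully open). In form: [rx, ry, rz, x, y, z, grip, rx, ry, rz, x, y, z, grip, ...]. A call has 1 to 10 rows; each row shifts and turns the pose as measured when the row begins, along the tool's axes as they then stand; what a row does not reach is not made up. A row lasts 1/8 s, in which the tool goes at most 62.5 mm and 10.7 degrees, less where a joint would pass 70% of its speed; a pose out of reach is approached as far as the arm can. A call is refused whole if a number of a shift passes 6.25 or a number of a turn 0.188, either way. A call with a gripper value outside its range is refused whole. The fingers move at their own pace and stop on an object; "force" is the grip in N (left out, the last holds). Time passes only in rows, so rows that do not move let the fingers close. It gives the time, the measured TCP pose, the force and the opening at its end, in the units of the state.
- readout.get_obs(): the state, without advancing time (a new reading comes with each control period).
- optics.get_image(name): name is "scene" or "top" or "wrist"; returns a dict with "image" (480x640x3 uint8, red, green, blue), "depth" (480x640 float32, m along the optical axis (not along the pixel's ray), 0 where there is no reading), "mtx" (3x3 intrinsics, pixels), "dist" ([k1, k2, p1, p2, k3] as OpenCV has them; the pictures are not rectified), "xyz" and "orientation" of the camera in the world. Camera axes: x right, y down, z forward; pixel columns grow to the right and rows downward; lengths in m; the calibration is good to about 2 mm. A picture is of the moment at which its call begins.
- workorder.close_job(): hands the job in, once; it reports no verdict.
The state is a dict: "t": time; "qpos": joint angles; "dq": joint speeds; "tau": joint torques, N m; "ee_pos": TCP position; "orientation": TCP orientation; "force": force on the tool from outside, world axes, zero at the start; "moment": the same for the moment, N m; "finger_gap": finger opening in m.
Only numpy, scipy, OpenCV 4.12 (cv2) and the standard library are available. Lean on these libraries where they do the work, as an engineer would, in place of code of your own. Each camera call takes 0.05 s, during which the arm holds its last target.

## Working session

There is one attempt and no reset: what is moved stays moved. The work goes in short steps, Python scripts to look and compute and a tool call to move; the robot and the scene stay as the last step left them, time stands still between calls to the robot, and variables do not carry over. Pictures are saved under pics/ and viewed, and the job is handed in when it is done.

Besides the shell and the picture viewer there is one more tool, called after "Request:" as name(argument=value, ...) on one line, values as JSON. send_rows: Moves the arm, as the interface text tells. Its arguments: {"type":"object","properties":{"rows":{"type":"array","items":{"type":"number"}},"force":{"type":"number"}},"required":["rows"]}

```bash
mkdir -p pics
cat > h.py <<'E'
import numpy as np, cv2
from station import readout, optics, workorder
def grab(n,f):
    d=optics.get_image(n); cv2.imwrite('pics/'+f+'.png',d['image'][:,:,::-1]); np.savez('pics/'+f+'.npz',**{k:np.array(v) for k,v in d.items()}); return d
def ray(d,u,v):
    p=cv2.undistortPoints(np.array([[[u,v]]],float),np.array(d['mtx']),np.array(d['dist']))[0,0]
    return np.array(d['orientation'])@np.array([p[0],p[1],1.])
def plane(d,u,v,z):
    r=ray(d,u,v); o=np.array(d['xyz']); return o+r*(z-o[2])/r[2]
def pt(d,u,v):
    return np.array(d['xyz'])+ray(d,u,v)*d['depth'][int(v),int(u)]
E
python3 - <<'E'
from h import *
np.set_printoptions(precision=4,suppress=True)
for n in ['scene','top','wrist']:
    d=grab(n,n+'0'); print(n,d['xyz'],d['orientation'])
print(readout.get_obs())
E
```

```text
scene [0.004  0.3004 0.7651] [[-0.7009 -0.484   0.5239]
 [-0.7133  0.4767 -0.5139]
 [-0.001  -0.7339 -0.6793]]
top [ 0.1498 -0.2204  1.2188] [[ 0.0692 -0.944   0.3227]
 [-0.9976 -0.0666  0.0192]
 [ 0.0034 -0.3232 -0.9463]]
wrist [ 0.1295 -0.6152  0.374 ] [[-0.3092  0.9161  0.2551]
 [ 0.951   0.2969  0.0864]
 [ 0.0035  0.2693 -0.9631]]
{'t': 0.15, 'qpos': array([-0.9974,  0.3854,  0.0069, -0.0004, -1.194 , -0.2586]), 'dq': array([-0.0012, -0.0028,  0.0034,  0.002 ,  0.0003,  0.0003]), 'tau': array([ -0.0002, -39.2679,  18.8582,   4.1886,  -0.0034,   0.    ]), 'ee_pos': array([ 0.1934, -0.5939,  0.2305]), 'orientation': array([[-0.0006, -0.3095,  0.9509],
       [ 0.0016,  0.9509,  0.3095],
       [-1.    ,  0.0017, -0.0001]]), 'force': array([-0.4931, -0.3397, -0.2349]), 'moment': array([-0.0053,  0.0861, -0.0024]), 'finger_gap': 0.08542754475986815}
```

View pics/scene0.png

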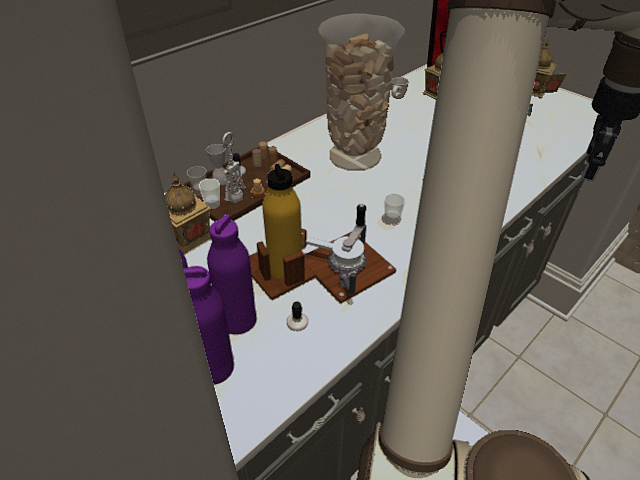

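View pics/top0.png

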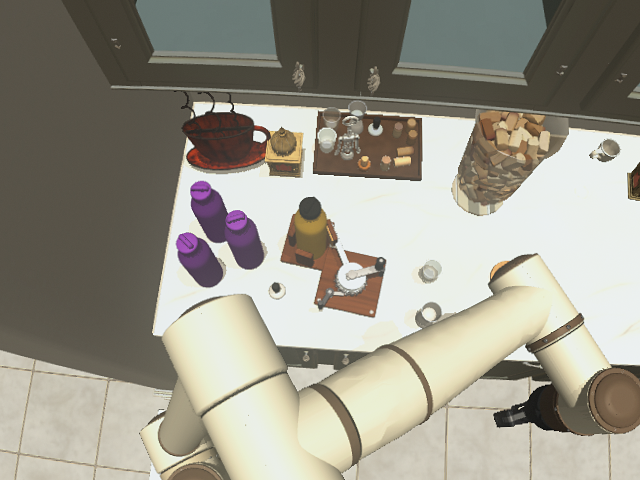

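The top view shows the board, with the drum at about (350,277), the knob at (380,265), the lever post at (323,298) and the flask cap at (310,208). I'll zoom in on both views.

Run:
```python
import cv2
a=cv2.imread('pics/top0.png')[190:330,260:450]; cv2.imwrite('pics/top0z.png',cv2.resize(a,None,fx=4.2,fy=4.2,interpolation=cv2.INTER_CUBIC))
a=cv2.imread('pics/scene0.png')[160:340,240:420]; cv2.imwrite('pics/scene0z.png',cv2.resize(a,None,fx=3.3,fy=3.3,interpolation=cv2.INTER_CUBIC))
```

```text
(no output)
```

View pics/top0z.png

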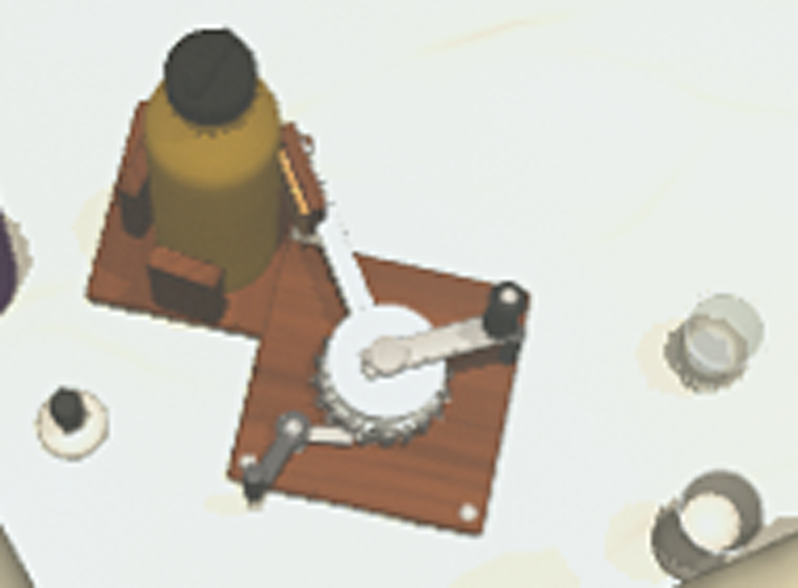

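View pics/scene0z.png

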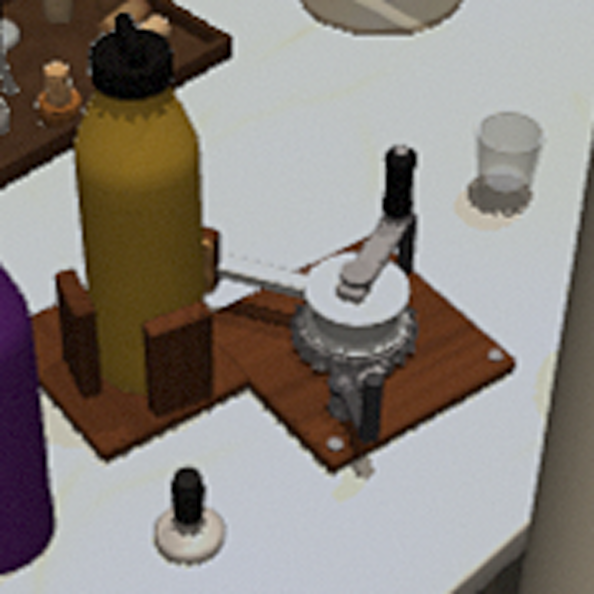

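Run:
```python
from h import *
np.set_printoptions(precision=4,suppress=True)
L=lambda f:dict(np.load('pics/'+f+'.npz'))
t=L('top0'); s=L('scene0')
zt=lambda x,y:(260+x/4.2,190+y/4.2); zs=lambda x,y:(240+x/3.3,160+y/3.3)
print('mtx',t['mtx'][0,0],s['mtx'][0,0])
for n,p,z in [('TR',(526,295),.012),('BR',(481,534),.012),('BL',(230,477),.012),('screwBR',(468,512),.012),('knobtop',(509,294),.118),('drumtop',(387,362),.06),('hub',(383,355),.07),('leverposttop',(255,492),.084),('pivot',(293,428),.034),('pad',(305,175),.055),('cap',(212,75),.25)]:
    u,v=zt(*p); print(n,plane(t,u,v,z),pt(t,u,v))
print('scene')
for n,p,z in [('knobtop',(400,150),.118),('posttop',(375,380),.084),('hub',(352,283),.07),('frontcorner',(335,470),.012),('rightcorner',(514,362),.012)]:
    u,v=zs(*p); print(n,plane(s,u,v,z),pt(s,u,v))
```

```text
mtx 516.3754656262007 499.8320699748729
TR [ 0.5437 -0.3501  0.012 ] [ 0.5086 -0.3386  0.1196]
BR [ 0.4002 -0.3293  0.012 ] [ 0.4011 -0.3297  0.0073]
BL [ 0.4233 -0.1854  0.012 ] [ 0.4247 -0.1853  0.0056]
screwBR [ 0.4123 -0.3214  0.012 ] [ 0.4123 -0.3214  0.0121]
knobtop [ 0.509  -0.3296  0.118 ] [ 0.5078 -0.3293  0.1216]
drumtop [ 0.4836 -0.269   0.06  ] [ 0.4798 -0.2684  0.0731]
hub [ 0.4845 -0.2661  0.07  ] [ 0.4846 -0.2661  0.07  ]
leverposttop [ 0.3997 -0.2014  0.084 ] [ 0.4043 -0.2011  0.0634]
pivot [ 0.4489 -0.2193  0.034 ] [ 0.4468 -0.2193  0.0422]
pad [ 0.5931 -0.2165  0.055 ] [ 0.5854 -0.2165  0.075 ]
cap [ 0.5675 -0.1688  0.25  ] [ 0.5627 -0.1694  0.2612]
scene
knobtop [ 0.5079 -0.3296  0.118 ] [ 0.5077 -0.3294  0.1182]
posttop [ 0.4073 -0.1982  0.084 ] [ 0.4086 -0.1998  0.0818]
hub [ 0.48   -0.2585  0.07  ] [ 0.4795 -0.2579  0.0708]
frontcorner [ 0.4176 -0.18    0.012 ] [ 0.4221 -0.1852  0.004 ]
rightcorner [ 0.3988 -0.3248  0.012 ] [ 0.3992 -0.3254  0.0114]
```

Request:
send_rows(rows=[0,0,0,0,4.0,4.4,0,0,0,0,0,4.0,4.4,0,0,0,0,0,4.0,4.4,0,0,0,0,0,4.0,4.4,0,0,0,0,0,4.0,4.4,0,0,0,0,0,4.0,4.4,0,-0.18,0,0,0,0,0,0,-0.18,0,0,0,0,0,0,-0.18,0,0,0,0,0,0,0,0,0,0,0,0,0], force=40)

```text
t: 1.4
ee_pos: [0.3752, -0.2731, 0.2276]
orientation: [[-0.003, -0.762, 0.647], [0.005, 0.647, 0.762], [-1.0, 0.005, 0.002]]
force: [0.4, 0.2, 0.3]
finger_gap: -0.0
```

Run:
```python
from h import *
np.set_printoptions(precision=4,suppress=True)
d=grab('wrist','w1'); o=readout.get_obs(); print(o['t'],o['qpos'],o['ee_pos'],o['force']);print(o['orientation']); print(d['xyz'],d['orientation'])
```

```text
1.45 [-0.2806  0.114  -0.369  -0.0045 -1.0921 -0.4224] [ 0.3752 -0.2732  0.2276] [0.1385 0.0728 0.344 ]
[[-0.003  -0.7615  0.6481]
 [ 0.005   0.6481  0.7615]
 [-1.      0.0055  0.0019]]
[ 0.3324 -0.3259  0.3712] [[-0.762   0.6245  0.1712]
 [ 0.6475  0.7321  0.2115]
 [ 0.0067  0.272  -0.9623]]
```

View pics/w1.png

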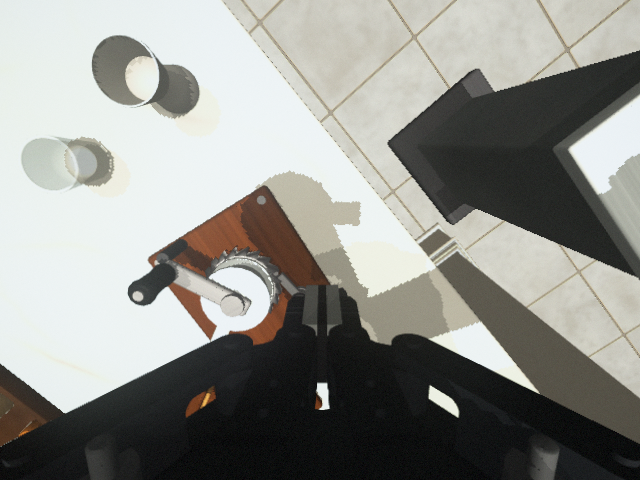

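The wrist camera looks over the -z side of the tool. The jaw axis should run along the push direction and the camera should sit over the pawl, so I'll turn the tool about 103° clockwise.

Request:
send_rows(rows=[0.18,0,0,0,0,0,0,0.18,0,0,0,0,0,0,0.18,0,0,0,0,0,0,0.18,0,0,0,0,0,0,0.18,0,0,0,0,0,0,0.18,0,0,0,0,0,0,0.18,0,0,0,0,0,0,0.18,0,0,0,0,0,0,0.18,0,0,0,0,0,0,0.18,0,0,0,0,0,0])

```text
t: 2.7
ee_pos: [0.3733, -0.2742, 0.2264]
orientation: [[-0.005, 0.848, 0.531], [0.006, 0.531, -0.848], [-1.0, -0.001, -0.008]]
force: [-0.4, 0.8, 0.8]
finger_gap: 0.0001
```

Run:
```python
from h import *
np.set_printoptions(precision=4,suppress=True)
d=grab('wrist','w2'); o=readout.get_obs(); print(o['t'],o['qpos'],o['ee_pos'],o['force']);print(o['orientation']); print(d['xyz'],d['orientation'],d['mtx'],d['dist'])
```

```text
2.75 [-0.2847  0.1148 -0.371  -0.0054 -1.092  -2.2988] [ 0.3732 -0.2742  0.2264] [ 0.6427 -0.3107  0.0026]
[[-0.0054  0.8495  0.5275]
 [ 0.0066  0.5275 -0.8495]
 [-1.     -0.0011 -0.0084]]
[ 0.3387 -0.2173  0.3706] [[ 0.8477  0.5124  0.1373]
 [ 0.5305 -0.8185 -0.2207]
 [-0.0007  0.26   -0.9656]] [[358.9986   0.     321.7108]
 [  0.     358.9986 241.6483]
 [  0.       0.       1.    ]] [0.0223 0.     0.     0.     0.    ]
```

View pics/w2.png

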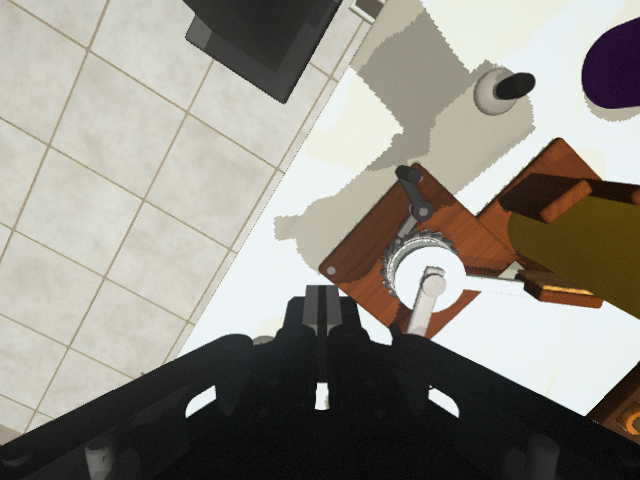

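The wrist view now shows the lever post near (404,172), its pivot at (421,211), the pawl at (408,230) and the drum at (431,275). Zooming in.

Run:
```python
import cv2
a=cv2.imread('pics/w2.png')[150:350,310:550]; cv2.imwrite('pics/w2z.png',cv2.resize(a,None,fx=3,fy=3,interpolation=cv2.INTER_CUBIC))
```

```text
(no output)
```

View pics/w2z.png

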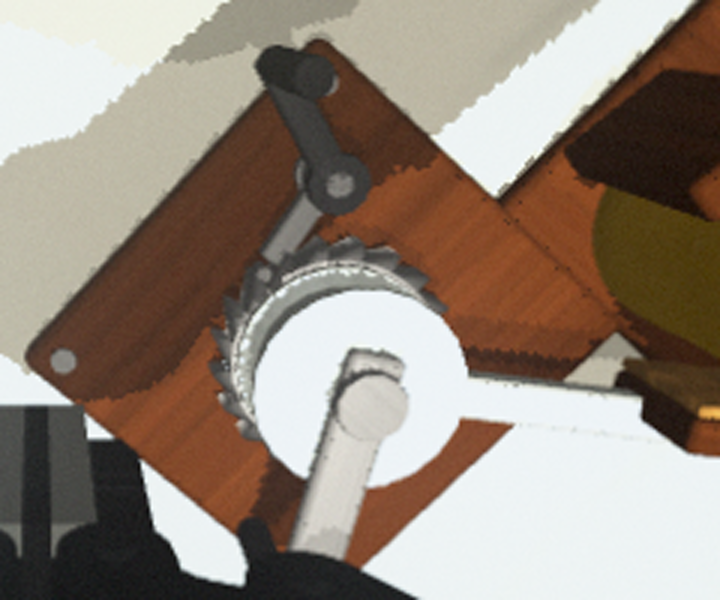

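Run:
```python
from h import *
np.set_printoptions(precision=4,suppress=True)
w=dict(np.load('pics/w2.npz')); z3=lambda x,y:(310+x/3,150+y/3)
P={}
for n,p,z in [('cornBL',(318,40),.012),('screwBR',(63,361),.012),('cornBR',(28,352),.012),('drumtop',(361,391),.06),('hub',(371,405),.07),('postbase',(275,64),.034),('posttop',(318,76),.084),('pivot',(340,184),.045),('nose',(265,273),.022),('padL',(700,412),.078),('armend',(640,413),.052),('armroot',(472,396),.052)]:
    u,v=z3(*p); P[n]=plane(w,u,v,z); print(n,P[n],pt(w,u,v))
```

```text
cornBL [ 0.4257 -0.1835  0.012 ] [ 0.4262 -0.1833  0.0099]
screwBR [ 0.4147 -0.3207  0.012 ] [ 0.4141 -0.3199  0.0149]
cornBR [ 0.4025 -0.3244  0.012 ] [ 0.403  -0.3252  0.0093]
drumtop [ 0.4872 -0.2665  0.06  ] [ 0.4816 -0.2647  0.0719]
hub [ 0.4876 -0.267   0.07  ] [ 0.4866 -0.2666  0.0721]
postbase [ 0.4134 -0.1984  0.034 ] [ 0.4072 -0.2     0.0622]
posttop [ 0.4137 -0.1978  0.084 ] [ 0.4138 -0.1978  0.0835]
pivot [ 0.4487 -0.218   0.045 ] [ 0.4513 -0.218   0.0375]
nose [ 0.4532 -0.2556  0.022 ] [ 0.4514 -0.255   0.0275]
padL [ 0.5647 -0.2171  0.078 ] [ 0.5654 -0.2171  0.0771]
armend [ 0.5693 -0.2273  0.052 ] [ 0.3387 -0.2173  0.3706]
armroot [ 0.5215 -0.2507  0.052 ] [ 0.5212 -0.2506  0.0524]
```

Request:
send_rows(rows=[0,0,0,0,3.4,-4.4,0,0,0,0,5.0,0,0,0,0,0,0,5.0,0,0,0,0,0,0,5.0,0,0,0,0,0,0,2.2,0,0,0,0,0,0,0,0,0,0])

```text
t: 3.5
ee_pos: [0.3812, -0.2176, 0.0522]
orientation: [[0.002, 0.849, 0.528], [0.004, 0.528, -0.849], [-1.0, 0.004, -0.003]]
force: [-0.6, -0.4, 0.3]
finger_gap: -0.0001
```

Run:
```python
from h import *
np.set_printoptions(precision=4,suppress=True)
d=grab('wrist','w3'); o=readout.get_obs(); print(o['t'],o['ee_pos'],o['force']);print(o['orientation'])
```

```text
3.55 [ 0.3819 -0.2178  0.053 ] [ 0.0562 -0.5617 -0.4986]
[[ 0.0035  0.8492  0.5281]
 [ 0.0039  0.5281 -0.8492]
 [-1.      0.0051 -0.0015]]
```

View pics/w3.png

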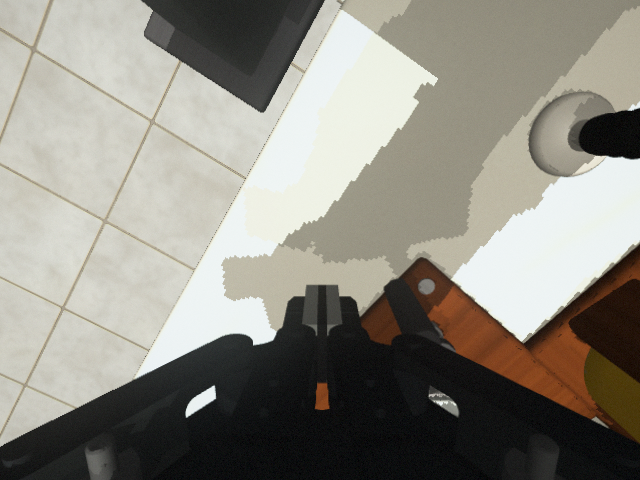

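Request:
send_rows(rows=[0,0,0,0,0.6,0,0,0,0,0,0,0.6,0,0,0,0,0,0,0.5,0,0,0,0,0,0,0.5,0,0,0,0,0,0,0.5,-0.1,0])

```text
t: 4.18
ee_pos: [0.402, -0.2016, 0.0554]
orientation: [[-0.001, 0.85, 0.527], [0.005, 0.527, -0.85], [-1.0, 0.001, -0.005]]
force: [-4.7, -0.6, 0.9]
finger_gap: -0.0
```

Request:
send_rows(rows=[0,0,0,0,0.5,-0.2,0,0,0,0,0,0.5,-0.2,0])

```text
t: 4.42
ee_pos: [0.4093, -0.1928, 0.0556]
orientation: [[0.0, 0.85, 0.527], [0.004, 0.527, -0.85], [-1.0, 0.002, -0.004]]
force: [-2.0, -3.4, -1.2]
finger_gap: 0.0001
```

Request:
send_rows(rows=[0,0,0,0,0.3,-0.1,0,0,0,0,0,0.3,-0.1,0])

```text
t: 4.68
ee_pos: [0.4127, -0.1891, 0.0555]
orientation: [[-0.003, 0.849, 0.528], [0.002, 0.528, -0.849], [-1.0, -0.002, -0.003]]
force: [-8.3, -22.6, -0.4]
finger_gap: -0.0002
```

Run:
```python
from h import *
np.set_printoptions(precision=4,suppress=True)
d=grab('wrist','w4'); o=readout.get_obs(); print(o['t'],o['ee_pos'],o['force'],np.array(o['orientation']).T@o['force'])
```

```text
4.725 [ 0.4124 -0.1893  0.0555] [ -7.0457 -13.9701   1.7091] [ -1.7028 -13.3603   8.1443]
```

View pics/w4.png

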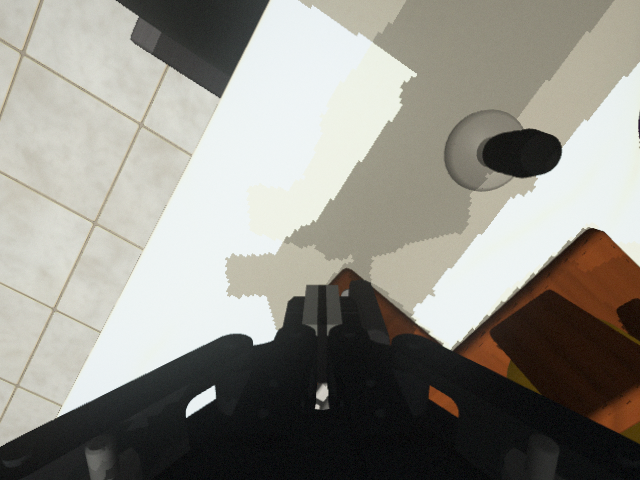

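The force jumped to about 24 N, which looks like the end of the lever's travel. I'll back off, rise and look.

Request:
send_rows(rows=[0,0,0,0,-2.0,0,0,0,0,0,0,-2.0,0,0,0,0,0,-5.0,0,0,0,0,0,0,-6.0,0,1.0,0,0,0,0,-4.0,0,4.0,0,0,0,0,0,0,0,0])

```text
t: 5.48
ee_pos: [0.4057, -0.2562, 0.2119]
orientation: [[0.008, 0.849, 0.528], [-0.0, 0.528, -0.849], [-1.0, 0.007, 0.005]]
force: [0.0, 0.5, -0.3]
finger_gap: 0.0003
```

Run:
```python
from h import *
np.set_printoptions(precision=4,suppress=True)
d=grab('wrist','w5'); o=readout.get_obs(); print(o['t'],o['ee_pos'],o['force'],d['xyz'])
a=d['image'][120:320,320:560,::-1]; cv2.imwrite('pics/w5z.png',cv2.resize(a,None,fx=3,fy=3,interpolation=cv2.INTER_CUBIC))
```

```text
5.525 [ 0.4036 -0.2549  0.2099] [ 0.3902  1.018  -0.0223] [ 0.3694 -0.1983  0.3553]
```

View pics/w5z.png

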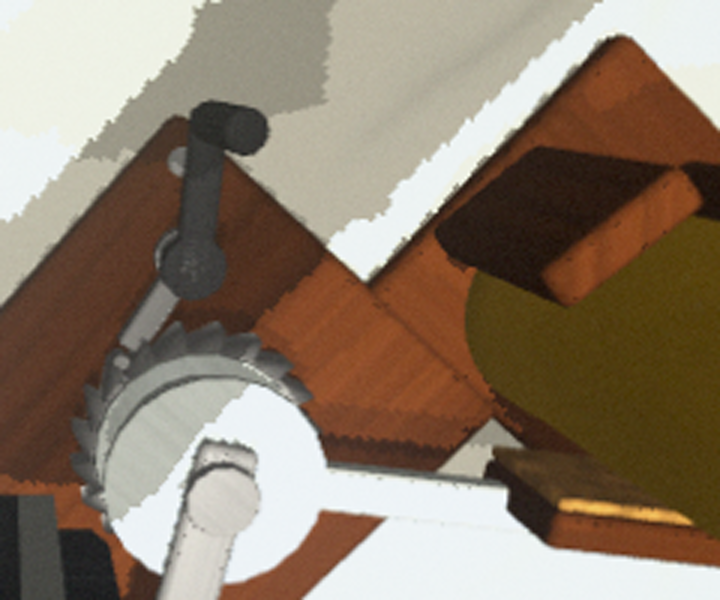

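Run:
```python
from h import *
np.set_printoptions(precision=4,suppress=True)
w=dict(np.load('pics/w5.npz')); z3=lambda x,y:(320+x/3,120+y/3)
P={}
for n,p,z in [('posttop',(246,132),.084),('postbase',(207,121),.036),('pivot',(194,266),.045),('nose',(123,362),.022),('hub',(224,497),.071),('drumtop',(216,478),.06)]:
    u,v=z3(*p); P[n]=plane(w,u,v,z); print(n,P[n],pt(w,u,v))
a=P['posttop']-P['pivot']; print(np.hypot(*a[:2]),np.degrees(np.arctan2(a[1],a[0])))
```

```text
posttop [ 0.4307 -0.1805  0.084 ] [ 0.4307 -0.1805  0.0841]
postbase [ 0.4301 -0.1808  0.036 ] [ 0.4246 -0.1824  0.0651]
pivot [ 0.4488 -0.2172  0.045 ] [ 0.4509 -0.2177  0.0369]
nose [ 0.4531 -0.2564  0.022 ] [ 0.4514 -0.2552  0.0285]
hub [ 0.4872 -0.266   0.071 ] [ 0.4862 -0.2654  0.0735]
drumtop [ 0.4863 -0.2649  0.06  ] [ 0.4815 -0.2621  0.0722]
0.04090128926530699 116.31044990007638
```

The lever turned 0.595 rad, so it is fully off. Next I'll move over the knob with the gripper half open.

Request:
send_rows(rows=[0,0,0,0,2.0,4.5,0.6,0,0,0,0,2.0,4.5,0.6,0,0,0,0,1.0,2.7,0.6,0,0,0,0,0,0,0.6])

```text
t: 6.02
ee_pos: [0.505, -0.3262, 0.2034]
orientation: [[-0.004, 0.849, 0.528], [0.009, 0.528, -0.849], [-1.0, 0.001, -0.01]]
force: [-0.8, -0.4, -1.2]
finger_gap: 0.0512
```

Run:
```python
from h import *
np.set_printoptions(precision=4,suppress=True)
d=grab('wrist','w6'); grab('scene','s6'); grab('top','t6'); o=readout.get_obs(); print(o['t'],o['ee_pos'],o['force'],d['xyz'],o['finger_gap'],o['orientation'])
```

```text
6.175 [ 0.5037 -0.3253  0.2049] [-0.2958  0.2735 -0.4286] [ 0.4705 -0.2696  0.3478] 0.051439271425518664 [[-0.0036  0.8488  0.5287]
 [ 0.0087  0.5287 -0.8487]
 [-1.      0.0016 -0.0093]]
```

View pics/w6.png

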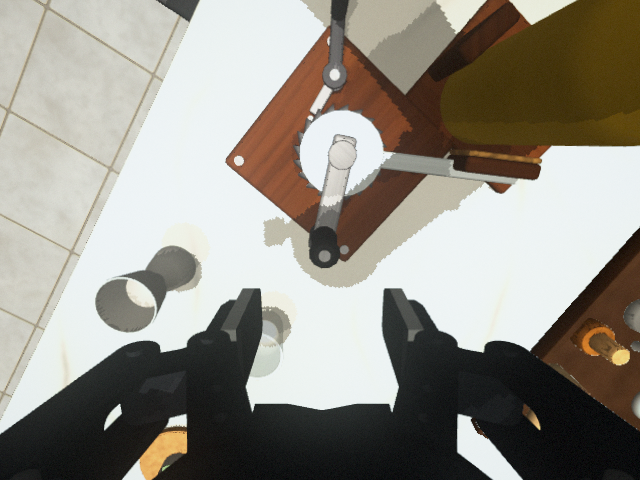

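View pics/s6.png

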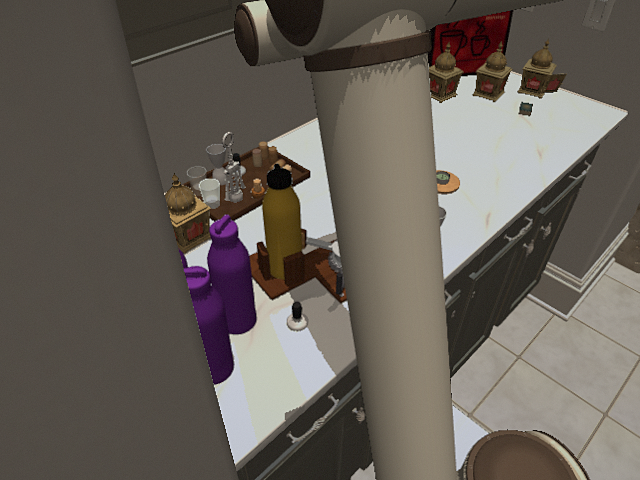

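View pics/t6.png

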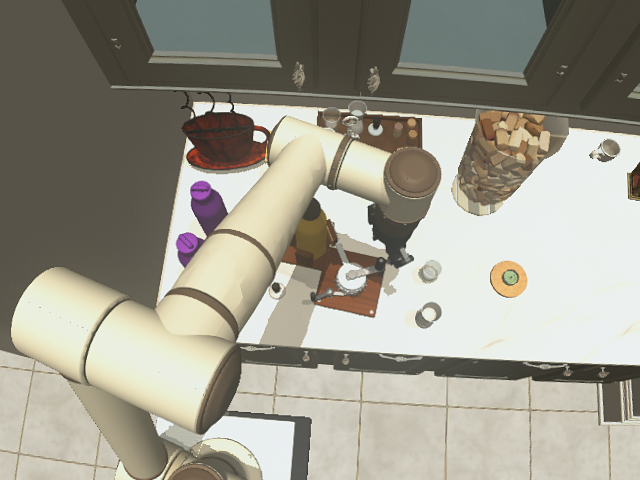

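Run:
```python
from h import *
np.set_printoptions(precision=4,suppress=True)
w=dict(np.load('pics/w6.npz')); t=dict(np.load('pics/t6.npz'))
im=w['image']; cv2.imwrite('pics/w6z.png',cv2.resize(im[60:280,260:440,::-1],None,fx=2.7,fy=2.7,interpolation=cv2.INTER_CUBIC))
for n,p,z in [('knobtop',(325,257),.118),('hub',(342,154),.071),('drumtop',(341,150),.06),('nose',(311,118),.022),('jigtop',(128,303),.094),('glasstop',(265,357),.061)]:
    print(n,plane(w,*p,z),pt(w,*p))
for n,p,z in [('jigtop',(432,310),.094),('glasstop',(433,267),.061)]:
    print(n,plane(t,*p,z),pt(t,*p))
```

```text
knobtop [ 0.5107 -0.3294  0.118 ] [ 0.5103 -0.3289  0.1202]
hub [ 0.487  -0.2665  0.071 ] [ 0.4869 -0.2666  0.0728]
drumtop [ 0.4854 -0.2643  0.06  ] [ 0.4846 -0.2646  0.0748]
nose [ 0.4511 -0.2549  0.022 ] [ 0.4514 -0.2551  0.0273]
jigtop [ 0.407  -0.4457  0.094 ] [ 0.4004 -0.464   0.0677]
glasstop [ 0.5247 -0.4529  0.061 ] [ 0.5296 -0.4694  0.0351]
jigtop [ 0.4076 -0.4499  0.094 ] [ 0.4157 -0.4571  0.0585]
glasstop [ 0.5188 -0.4585  0.061 ] [ 0.531  -0.4664  0.0226]
```

View pics/w6z.png

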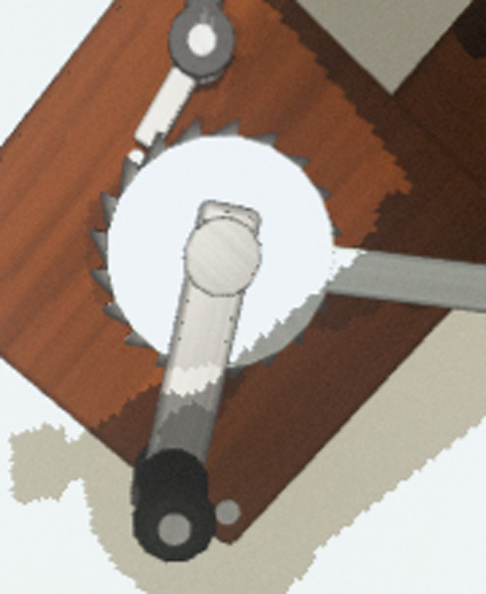

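Request:
send_rows(rows=[0,0,0,1.5,0.34,0.65,0.6,0,0,0,2.0,0,0,0.6,0,0,0,3.0,0,0,0.6,0,0,0,3.0,0,0,0.6,0,0,0,3.0,0,0,0.6,0,0,0,0,0,0,0.6])

```text
t: 6.92
ee_pos: [0.5068, -0.3249, 0.0737]
orientation: [[-0.004, 0.848, 0.53], [0.011, 0.53, -0.848], [-1.0, 0.002, -0.011]]
force: [-0.4, -0.3, -0.1]
finger_gap: 0.0511
```

Run:
```python
from h import *
np.set_printoptions(precision=4,suppress=True)
d=grab('wrist','w7'); o=readout.get_obs(); print(o['t'],o['ee_pos'],o['force'],d['xyz'],o['finger_gap'],o['orientation'])
```

```text
6.975 [ 0.5081 -0.3255  0.0755] [0.6321 0.5368 0.5003] [ 0.4721 -0.2685  0.2181] 0.05122789216939722 [[-0.001   0.8477  0.5305]
 [ 0.0091  0.5305 -0.8476]
 [-1.      0.004  -0.0082]]
```

View pics/w7.png

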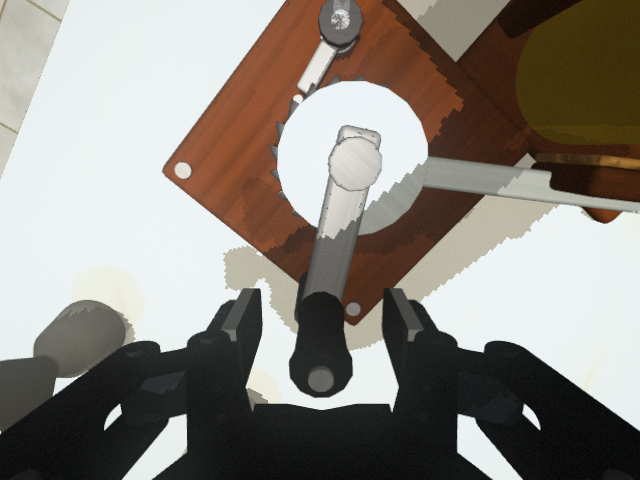

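Run:
```python
from h import *
np.set_printoptions(precision=4,suppress=True)
w=dict(np.load('pics/w7.npz'));o=readout.get_obs()
p=plane(w,320,379,.118); print(p, pt(w,320,379)); print(np.array(o['orientation']).T@(p-o['ee_pos']))
```

```text
[ 0.5101 -0.3299  0.118 ] [ 0.509  -0.3281  0.1209]
[-0.0426 -0.0005  0.0045]
```

Request:
send_rows(rows=[0,0,0,-0.2,-0.05,0.35,0.5,0,0,0,0,0,0,0.4])

```text
t: 7.22
ee_pos: [0.5112, -0.3295, 0.0803]
orientation: [[0.004, 0.847, 0.531], [0.007, 0.531, -0.847], [-1.0, 0.007, -0.004]]
force: [-0.0, -0.4, 0.1]
finger_gap: 0.034
```

Request:
send_rows(rows=[0,0,0,0,0,0,0.1,0,0,0,0,0,0,0.1,0,0,0,0,0,0,0.1,0,0,0,0,0,0,0.1], force=40)

```text
t: 7.72
ee_pos: [0.5035, -0.3321, 0.0813]
orientation: [[-0.01, 0.848, 0.529], [0.007, 0.53, -0.848], [-1.0, -0.005, -0.011]]
force: [-5.2, -3.2, 0.5]
finger_gap: 0.019
```

Run:
```python
from h import *
np.set_printoptions(precision=4,suppress=True)
d=grab('wrist','w8');grab('top','t8'); o=readout.get_obs(); print(o['t'],o['ee_pos'],o['force'],o['finger_gap'],o['orientation'])
```

```text
7.825 [ 0.5032 -0.3322  0.0813] [-5.3462 -3.4404  1.26  ] 0.018741858789131354 [[-0.0104  0.8484  0.5293]
 [ 0.0069  0.5294 -0.8484]
 [-0.9999 -0.0052 -0.0114]]
```

View pics/w8.png

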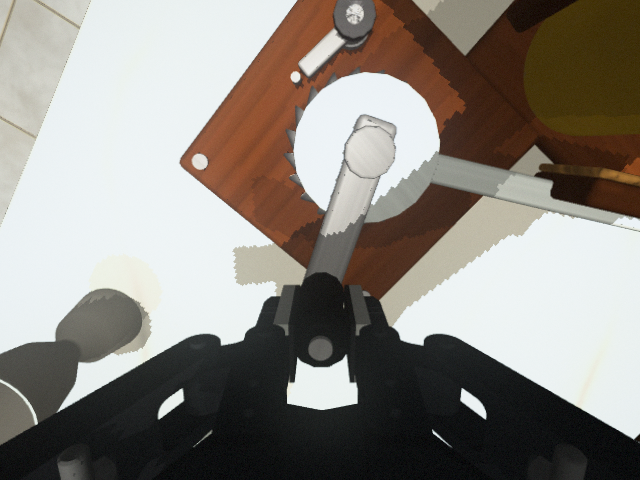

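Closing the jaws centred the knob and wound the drum on slightly. That was enough for the pawl to spring clear: its nose at (295,77) is now away from the wheel. The hand carries the roughly 6 N load. I'll check the pawl and flask in the images, then ease back in small steps.

```bash
cat > nxt.py <<'E'
from h import *
import sys
np.set_printoptions(precision=4,suppress=True)
C=np.array([.486,-.2665]); 
def st(n=5,step=.005,r=.0665):
    o=readout.get_obs(); R=np.array(o['orientation']); p=o['ee_pos']; f=o['force']
    d=p[:2]-C; a=np.arctan2(d[1],d[0]); rad=np.append(d/np.hypot(*d),0)
    tan=np.array([np.sin(a),-np.cos(a),0])
    print('t',o['t'],'p',p,'r',np.hypot(*d),'a',np.degrees(a),'f',f,'f_cw',f@tan,'f_rad',f@rad,'gap',o['finger_gap'])
    for k in range(n):
        a1=a-step/r; q0=C+r*np.array([np.cos(a),np.sin(a)]); q1=C+r*np.array([np.cos(a1),np.sin(a1)])
        v=R.T@np.append(q1-q0,0)*100; print(np.round(v,2)); a=a1
E
python3 - <<'E'
from h import *
np.set_printoptions(precision=4,suppress=True)
w=dict(np.load('pics/w8.npz'))
for n,p,z in [('nose',(295,77),.022),('hub',(370,152),.071),('drumtop',(367,147),.06),('knobtop',(320,348),.118)]: print(n,plane(w,*p,z),pt(w,*p))
a=cv2.imread('pics/t8.png')[190:330,260:450]; cv2.imwrite('pics/t8z.png',cv2.resize(a,None,fx=4.2,fy=4.2,interpolation=cv2.INTER_CUBIC))
import nxt; nxt.st()
E
```

```text
nose [ 0.4388 -0.2538  0.022 ] [ 0.4397 -0.2544  0.0279]
hub [ 0.4875 -0.267   0.071 ] [ 0.4875 -0.267   0.0712]
drumtop [ 0.4864 -0.2654  0.06  ] [ 0.485  -0.2662  0.074 ]
knobtop [ 0.5036 -0.3315  0.118 ] [ 0.503  -0.3305  0.12  ]
t 7.825 p [ 0.5032 -0.3322  0.0813] r 0.06787637685968756 a -75.35046199004178 f [-5.3462 -3.4404  1.26  ] f_cw 6.042543804305395 f_rad 1.9764906809993414 gap 0.018741858789131354
[ 0.   -0.47 -0.17]
[ 0.   -0.46 -0.2 ]
[ 0.   -0.44 -0.24]
[ 0.01 -0.42 -0.27]
[ 0.01 -0.4  -0.3 ]
```

View pics/t8z.png

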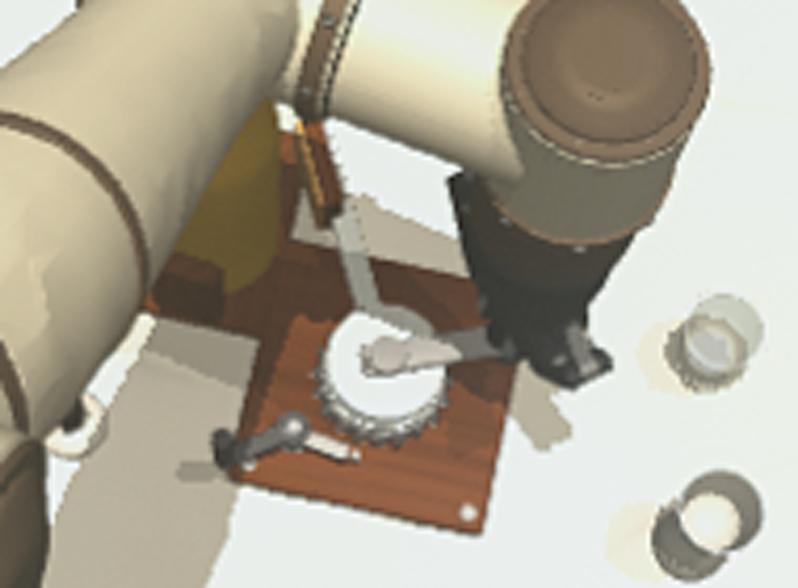

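The pawl nose is 49 mm from the axis, so it is clear. Easing back.

Request:
send_rows(rows=[0,0,0,0,-0.28,-0.1,0.1,0,0,0,0,-0.28,-0.12,0.1,0,0,0,0,-0.28,-0.14,0.1])

```text
t: 8.2
ee_pos: [0.4858, -0.3341, 0.0812]
orientation: [[-0.025, 0.85, 0.526], [0.01, 0.527, -0.85], [-1.0, -0.016, -0.022]]
force: [-6.2, 0.1, 1.8]
finger_gap: 0.0189
```

```bash
python3 -c "
import nxt; nxt.st(8)"
```

```text
t 8.2 p [ 0.4858 -0.3341  0.0812] r 0.0676146543674935 a -90.14977015260905 f [-6.1897  0.1066  1.8416] f_cw 6.19000039881695 f_rad -0.09038069087584368 gap 0.01887734573925215
[ 0.01 -0.41 -0.28]
[ 0.01 -0.39 -0.31]
[ 0.01 -0.37 -0.34]
[ 0.01 -0.34 -0.37]
[ 0.01 -0.31 -0.39]
[ 0.01 -0.28 -0.41]
[ 0.01 -0.25 -0.43]
[ 0.01 -0.22 -0.45]
```

Request:
send_rows(rows=[0,-0.008,0.006,0,-0.14,-0.08,0.1,0,-0.008,0.006,0,-0.13,-0.1,0.1,0,-0.008,0.006,0,-0.12,-0.12,0.1,0,-0.008,0.006,0,-0.1,-0.14,0.1])

```text
t: 8.7
ee_pos: [0.4682, -0.3313, 0.0812]
orientation: [[-0.007, 0.852, 0.523], [0.003, 0.523, -0.852], [-1.0, -0.004, -0.006]]
force: [-5.0, 0.5, 2.1]
finger_gap: 0.0188
```

```bash
python3 -c "
import nxt; nxt.st(8)"
```

```text
t 8.7 p [ 0.4682 -0.3313  0.0812] r 0.06723585506453593 a -105.33484285420917 f [-4.9877  0.4937  2.1257] f_cw 4.940651461064926 f_rad 0.8429370252203158 gap 0.018754874904286543
[ 0.   -0.33 -0.38]
[ 0.  -0.3 -0.4]
[ 0.   -0.27 -0.42]
[ 0.   -0.24 -0.44]
[ 0.   -0.2  -0.46]
[ 0.   -0.17 -0.47]
[ 0.   -0.13 -0.48]
[ 0.   -0.09 -0.49]
```

Smooth, at 4.4 mm per row. Continuing.

Request:
send_rows(rows=[0,-0.006,0.004,0,-0.12,-0.16,0.1,0,-0.006,0.004,0,-0.11,-0.17,0.1,0,-0.006,0.004,0,-0.1,-0.18,0.1,0,-0.006,0.004,0,-0.08,-0.2,0.1])

```text
t: 9.2
ee_pos: [0.4549, -0.3255, 0.0813]
orientation: [[0.011, 0.854, 0.521], [-0.005, 0.521, -0.854], [-1.0, 0.007, 0.01]]
force: [-4.3, 1.5, 2.3]
finger_gap: 0.0188
```

```bash
python3 -c "
import nxt; nxt.st(8)"
```

```text
t 9.2 p [ 0.4549 -0.3255  0.0813] r 0.06666419608482999 a -117.79893734081612 f [-4.3116  1.4553  2.2838] f_cw 4.492757840983452 f_rad 0.7234361562099692 gap 0.018753738438799218
[-0.01 -0.24 -0.44]
[-0.01 -0.21 -0.46]
[-0.01 -0.17 -0.47]
[-0.01 -0.14 -0.48]
[-0.01 -0.1  -0.49]
[-0.01 -0.06 -0.5 ]
[-0.01 -0.02 -0.5 ]
[-0.    0.01 -0.5 ]
```

Request:
send_rows(rows=[0,0,0,0,-0.12,-0.24,0.1,0,0,0,0,-0.1,-0.25,0.1,0,0,0,0,-0.08,-0.26,0.1,0,0,0,0,-0.06,-0.27,0.1])

```text
t: 9.7
ee_pos: [0.4453, -0.3185, 0.0813]
orientation: [[0.009, 0.853, 0.521], [-0.005, 0.521, -0.853], [-1.0, 0.005, 0.009]]
force: [-5.5, 0.2, 3.2]
finger_gap: 0.0188
```

```bash
python3 -c "
import nxt; nxt.st(8)"
```

```text
t 9.7 p [ 0.4453 -0.3185  0.0813] r 0.06599888971660373 a -128.05174960688544 f [-5.5357  0.2415  3.2356] f_cw 4.507941664985552 f_rad 3.2218735619819414 gap 0.018789412064965982
[-0.01 -0.16 -0.47]
[-0.01 -0.12 -0.48]
[-0.   -0.08 -0.49]
[-0.   -0.05 -0.5 ]
[-0.   -0.01 -0.5 ]
[-0.    0.03 -0.5 ]
[-0.    0.06 -0.5 ]
[-0.    0.1  -0.49]
```

Request:
send_rows(rows=[0,0,0,0,-0.16,-0.32,0.1,0,0,0,0,-0.14,-0.32,0.1,0,0,0,0,-0.12,-0.32,0.1,0,0,0,0,-0.08,-0.32,0.1])

```text
t: 10.2
ee_pos: [0.4363, -0.309, 0.0813]
orientation: [[0.014, 0.853, 0.521], [-0.006, 0.522, -0.853], [-1.0, 0.009, 0.012]]
force: [-1.4, 2.8, 1.7]
finger_gap: 0.0185
```

```bash
python3 -c "
import nxt; nxt.st(8); nxt.grab('wrist','w9')"
```

```text
t 10.2 p [ 0.4363 -0.309   0.0813] r 0.06540830722158414 a -139.43862728570096 f [-1.3783  2.7934  1.6718] f_cw 3.018442972937496 f_rad -0.7693542508784249 gap 0.018548212632709744
[-0.01 -0.06 -0.5 ]
[-0.01 -0.02 -0.5 ]
[-0.01  0.01 -0.5 ]
[-0.01  0.05 -0.5 ]
[-0.01  0.09 -0.49]
[-0.    0.13 -0.48]
[-0.    0.16 -0.47]
[-0.    0.2  -0.46]
```

View pics/w9.png

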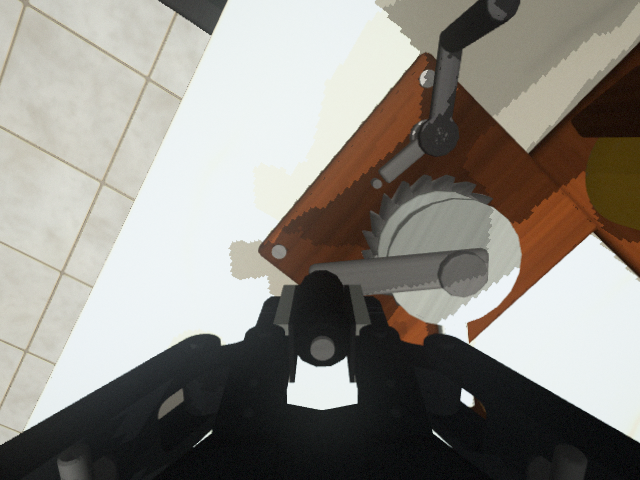

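The pawl is clear and the crank is about 18° from home. Continuing more slowly.

Request:
send_rows(rows=[0,0,0,0,-0.02,-0.3,0.1,0,0,0,0,0.0,-0.3,0.1,0,0,0,0,0.02,-0.3,0.1])

```text
t: 10.62
ee_pos: [0.431, -0.3007, 0.0813]
orientation: [[0.014, 0.853, 0.522], [-0.006, 0.522, -0.853], [-1.0, 0.009, 0.012]]
force: [-2.5, 2.8, 2.7]
finger_gap: 0.019
```

```bash
python3 -c "
import nxt; nxt.st(5)"
```

```text
t 10.625 p [ 0.431  -0.3007  0.0813] r 0.06474008626940103 a -148.1111521098627 f [-2.528   2.8169  2.7071] f_cw 3.7272659775892505 f_rad 0.6583926453554899 gap 0.018961686054959275
[-0.01  0.01 -0.5 ]
[-0.01  0.05 -0.5 ]
[-0.01  0.09 -0.49]
[-0.    0.13 -0.48]
[-0.    0.16 -0.47]
```

Request:
send_rows(rows=[0,0,0,0,0.03,-0.25,0.1,0,0,0,0,0.04,-0.2,0.1])

```text
t: 10.88
ee_pos: [0.4289, -0.2962, 0.0813]
orientation: [[0.014, 0.853, 0.522], [-0.006, 0.522, -0.853], [-1.0, 0.009, 0.012]]
force: [-2.5, 2.3, 2.1]
finger_gap: 0.0185
```

```bash
python3 -c "
import nxt; nxt.st(3)"
```

```text
t 10.875 p [ 0.4289 -0.2962  0.0813] r 0.06438285331484576 a -152.48631626414877 f [-2.5481  2.2727  2.1474] f_cw 3.1927603400481672 f_rad 1.2099778468311086 gap 0.01851717118408605
[-0.01  0.05 -0.5 ]
[-0.01  0.09 -0.49]
[-0.    0.13 -0.48]
```

Request:
send_rows(rows=[0,0,0,0,0.03,-0.15,0.1,0,0,0,0,0.03,-0.1,0.1])

```text
t: 11.12
ee_pos: [0.4278, -0.2937, 0.0813]
orientation: [[0.013, 0.853, 0.521], [-0.006, 0.522, -0.853], [-1.0, 0.008, 0.012]]
force: [-3.8, 2.2, 2.1]
finger_gap: 0.0189
```

```bash
python3 -c "
import nxt; nxt.st(3)"
```

```text
t 11.125 p [ 0.4278 -0.2937  0.0813] r 0.06425186950966942 a -154.99878808169257 f [-3.8474  2.2253  2.1415] f_cw 3.6429005223576083 f_rad 2.546416977301378 gap 0.018852776350925055
[-0.01  0.07 -0.49]
[-0.    0.11 -0.49]
[-0.    0.15 -0.48]
```

Request:
send_rows(rows=[0,0,0,0,0.03,-0.1,0.1])

```text
t: 11.25
ee_pos: [0.4275, -0.2927, 0.0813]
orientation: [[0.013, 0.853, 0.522], [-0.006, 0.522, -0.853], [-1.0, 0.008, 0.012]]
force: [-2.7, -1.3, 0.8]
finger_gap: 0.0188
```

```bash
python3 -c "
import nxt; nxt.st(3); nxt.grab('wrist','w10');nxt.grab('top','t10')"
```

```text
t 11.25 p [ 0.4275 -0.2927  0.0813] r 0.06411941383023932 a -155.83825064268947 f [-2.6625 -1.2676  0.7648] f_cw -0.06679584717029662 f_rad 2.9480991396864598 gap 0.018799539893834698
[-0.01  0.08 -0.49]
[-0.    0.12 -0.49]
[-0.    0.15 -0.48]
```

View pics/w10.png

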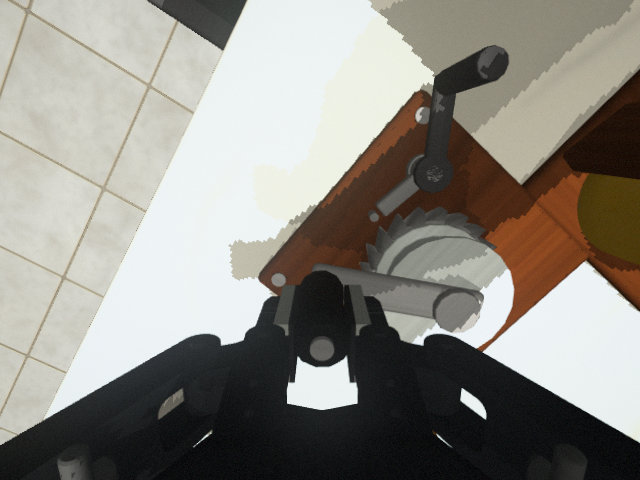

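View pics/t10.png

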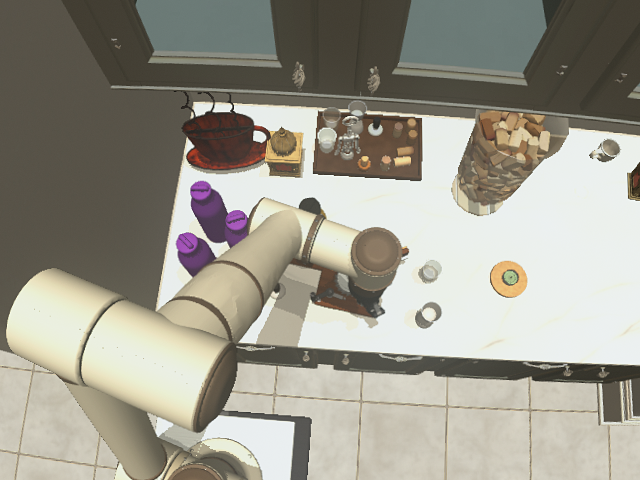

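The clockwise force fell from 3.6 to about 0, which suggests the arm has met the post. I'll hold for two rows to see whether it creeps.

Request:
send_rows(rows=[0,0,0,0,0,0,0.1,0,0,0,0,0,0,0.1])

```text
t: 11.6
ee_pos: [0.4275, -0.2929, 0.0813]
orientation: [[0.013, 0.853, 0.521], [-0.006, 0.522, -0.853], [-1.0, 0.008, 0.012]]
force: [-2.9, 2.4, 2.0]
finger_gap: 0.0188
```

```bash
python3 -c "
import nxt; nxt.st(1)"
```

```text
t 11.6 p [ 0.4275 -0.2929  0.0813] r 0.06418216990437485 a -155.6986432778974 f [-2.8691  2.3681  2.0495] f_cw 3.3390129940570197 f_rad 1.6403097375673177 gap 0.018768443268262155
[-0.01  0.08 -0.49]
```

Request:
send_rows(rows=[0,0,0,0,0,-0.05,0.1])

```text
t: 11.72
ee_pos: [0.4275, -0.2927, 0.0813]
orientation: [[0.014, 0.853, 0.522], [-0.006, 0.522, -0.853], [-1.0, 0.008, 0.013]]
force: [-2.3, -0.9, 0.5]
finger_gap: 0.019
```

```bash
python3 -c "
import nxt; nxt.st(1)"
```

```text
t 11.725 p [ 0.4275 -0.2927  0.0813] r 0.06414927522585687 a -155.84705978264506 f [-2.2524 -0.91    0.5172] f_cw 0.09133971104774372 f_rad 2.4275678420454883 gap 0.019038778611527283
[-0.01  0.08 -0.49]
```

The position repeats at the same spot, so it is on the stop. I'll open and lift straight away.

Request:
send_rows(rows=[0,0,0,0,0,0,0.25,0,0,0,0,0,0,0.45,0,0,0,0,0,0,0.5,0,0,0,0,0,0,0.5])

```text
t: 12.22
ee_pos: [0.4309, -0.2938, 0.082]
orientation: [[0.021, 0.853, 0.522], [-0.009, 0.522, -0.853], [-1.0, 0.013, 0.019]]
force: [-0.5, 0.6, -0.0]
finger_gap: 0.0428
```

Request:
send_rows(rows=[0,0,0,-2.5,0,0,0.5,0,0,0,-4.0,0,0,0.5,0,0,0,-5.0,0,0,0.5,0,0,0,-3.0,-4.0,-1.0,0.5,0,0,0,0,-5.0,0,0.5,0,0,0,0,-5.0,0,0.5,0,0,0,0,0,0,0.5])

```text
t: 13.1
ee_pos: [0.3025, -0.3592, 0.2312]
orientation: [[0.026, 0.851, 0.525], [-0.013, 0.525, -0.851], [-1.0, 0.015, 0.025]]
force: [-0.0, -0.5, -0.2]
finger_gap: 0.0429
```

```bash
python3 -c "
import nxt; nxt.st(0); nxt.grab('wrist','w11');nxt.grab('top','t11');nxt.grab('scene','s11')"
```

```text
t 13.1 p [ 0.3025 -0.3592  0.2312] r 0.2056101850719713 a -153.21206341095817 f [-0.0426 -0.4777 -0.1526] f_cw -0.40723166173354847 f_rad 0.2532740162206315 gap 0.042896988532347614
```

View pics/w11.png

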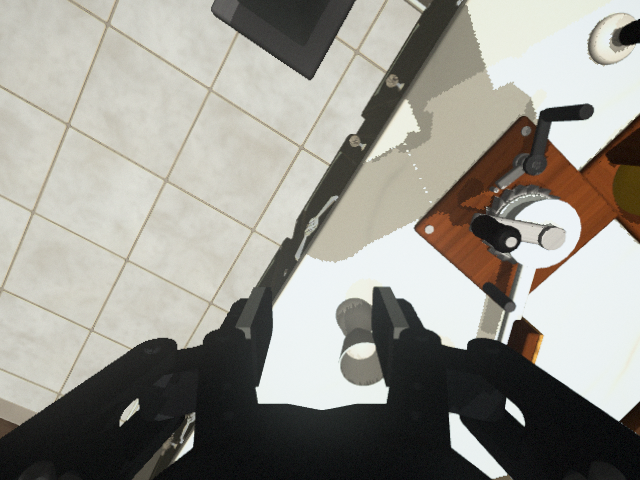

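View pics/t11.png

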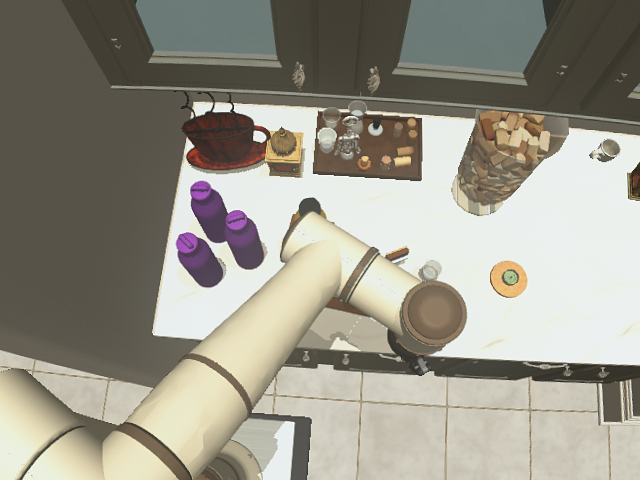

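View pics/s11.png

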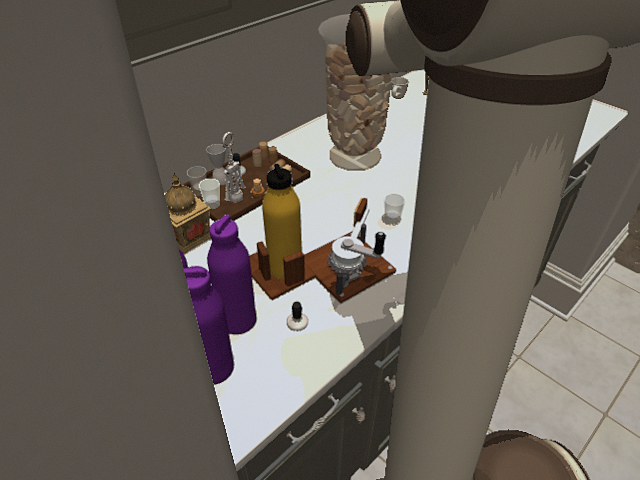

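Run:
```python
from h import *
np.set_printoptions(precision=4,suppress=True)
w=dict(np.load('pics/w11.npz')); a=w['image'][80:380,400:640,::-1]; cv2.imwrite('pics/w11z.png',cv2.resize(a,None,fx=2,fy=2,interpolation=cv2.INTER_CUBIC))
def cen(f,lo,hi,box):
    im=cv2.imread('pics/'+f+'.png'); x0,y0,x1,y1=box; h=cv2.cvtColor(im[y0:y1,x0:x1],cv2.COLOR_BGR2HSV)
    m=cv2.inRange(h,lo,hi); M=cv2.moments(m,True); return M['m00'],M['m10']/M['m00']+x0,M['m01']/M['m00']+y0
for f in ['scene0','s6','s11']: print(f,cen(f,(18,120,60),(32,255,255),(255,165,305,250)),cen(f,(0,0,0),(180,255,45),(262,160,300,190)))
for n,p,z in [('post',(485,104),.084),]: pass
```

```text
scene0 (2118.0, 282.09537299339, 219.65958451369215) (571.0, 281.81786339754814, 177.3415061295972)
s6 (2099.0, 281.69461648404, 219.66174368747022) (556.0, 281.0521582733813, 177.0791366906475)
s11 (2131.0, 281.6757390896293, 219.2735804786485) (542.0, 280.9372693726937, 177.1771217712177)
```

View pics/w11z.png

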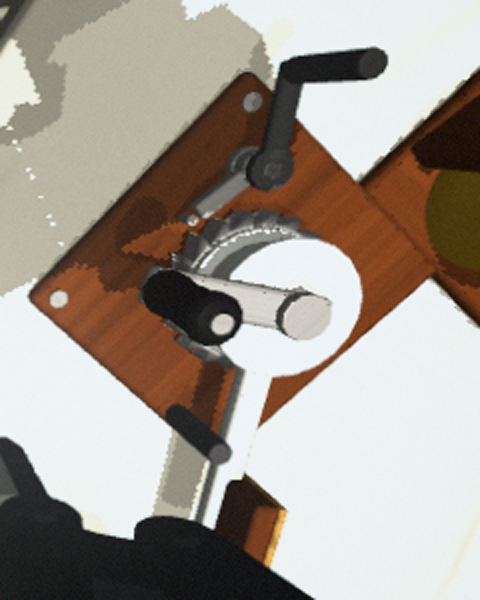

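Run:
```python
from h import *
np.set_printoptions(precision=4,suppress=True)
w=dict(np.load('pics/w11.npz')); f=lambda x,y:(400+x/2,80+y/2)
P={n:plane(w,*f(*p),z) for n,p,z in [('top',(374,62),.084),('piv',(270,167),.045),('nose',(193,221),.022),('hub',(304,316),.071),('stop',(219,454),.06),('knob',(222,323),.118)]}
print(P); a=(P['top']-P['piv']); print(np.degrees(np.arctan2(a[1],a[0])))
for k in('nose','stop','knob'): d=P[k]-P['hub']; print(k,np.hypot(*d[:2]),np.degrees(np.arctan2(d[1],d[0])))
for u,v in [(245,385),(222,495),(255,395),(240,470)]: print(pt(w,*f(u,v)))
workorder.close_job()
```

```text
{'top': array([ 0.431 , -0.1796,  0.084 ]), 'piv': array([ 0.4456, -0.2198,  0.045 ]), 'nose': array([ 0.4437, -0.2534,  0.022 ]), 'hub': array([ 0.4871, -0.267 ,  0.071 ]), 'stop': array([ 0.5079, -0.3396,  0.06  ]), 'knob': array([ 0.4284, -0.2899,  0.118 ])}
109.95813978704915
nose 0.04551812355423017 162.66880286539288
stop 0.07552049911410272 -74.04449138869506
knob 0.06308215404999575 -158.74023706922955
[ 0.4999 -0.3057  0.0532]
[ 0.529  -0.3573  0.0536]
[ 0.5073 -0.3072  0.0533]
[ 0.5292 -0.3421  0.0515]
the job is handed in; nothing more can be done
```

The job is handed in: the clamp arm lies against its stop post, the pawl is clear and the flask has not moved.

**What I did**
- I pushed the thumb lever over to its end of travel. It turned about 0.595 rad and the force jumped to about 24 N at the end.
- I gripped the crank knob to take the load. Closing the jaws wound the drum on by itself, so there was no separate winding move and I have no direct measurement of how far it went.
- The pawl sprang clear. In the same half second, before I commanded any easing, the drum slipped back about 8 mm at the knob under the hold.
- I eased the drum back held in the gripper, at roughly 0.3–0.7 rad/s and with 3–6 N on the knob, slowing to about 0.1 rad/s at the end. I then opened the gripper and backed off.

**Last checks**
- **Arm on the post:** the load on the hand fell from 3.6 N to about 0. A further small move stopped at the same place. The picture shows the arm's side on the post, and the crank stayed put after release.
- **Crank travel:** about 87–90°, against about 89° expected.
- **Pawl:** the nose is about 45.5 mm from the axis in the last view, slightly under the 46 mm given for clear. It measured 49 mm in a closer view. The last figure comes from a slanted view good to a few mm.
- **Lever:** still off. The last view gives 110° against 116° just after the push, which is also within that view's error.
- **Flask and bystanders:** the flask shifted less than 1 pixel in the scene camera. The bystanders look unmoved, but I did not measure them again at the end.

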